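Rebuild the arbor stack on a pipe cutter's drive head

ROBOT

A 6-joint arm with a two-finger parallel gripper is mounted at the origin on the work surface. World frame = base frame: x ahead of the robot, y to its left, z up, the work surface at z = 0. Lengths are in mm, angles in rad, forces in N, time in s.
With the tool pointing down it reaches from about 325 to 775 mm from the base axis. Payload 9.3 kg.
Tool frame: the origin (TCP) lies midway between the tips of the shut fingers; the grasp point (between the pads) lies 19 mm behind it (robot.pinch_z is the distance from the TCP to the grasp point, in mm); z points along the fingers, y is the direction in which the jaws open and shut (so a half turn about z gives the same grasp; the last joint's range is limited). The gripper opens to 85 mm and grips with 20 to 120 N. Pads are 22 mm wide; open, the fingers measure 114 mm over their backs; the gripper's body (76 mm by 85 mm) begins 54 mm behind the grasp point. The pads swing forward as they close: fully open they stand 13 mm farther back than shut.
Start: joints at [-1.35, 0.259, 0.021, 1.334, 0, 1.418], TCP at [200.829, -512.02, 231.279] pointing down, gripper open.
Joint ranges: [-3.04, 3.04], [-0.91, 1.82], [-1.04, 1.36], [-1.92, 1.95], [-1.52, 1.45], [-3.14, 3.14]. Speed limits (rad/s): [2.22, 2.22, 2.79, 3.14, 3.14, 3.14].

INTERFACE

Orientations are given as a rotation vector (axis times angle).
In Python, from rig import status, imaging, sign_off, robot gives the robot as it stands. The module is installed in compiled form; this text tells all that it offers.
- The arm moves only by the shell command python3 -m jog 'ROWS' [OPENING]. ROWS is JSON, a list of rows, each a list of 4 numbers: the shift along the tool's x, y, z in units of 30 mm (1.0 is 30 mm), then the turn about the tool's z in units of 6 degrees (1.0 is 6 degrees). A call has 1 to 5 rows; each row is the pose to reach, as a shift and turn from the pose measured when the call began, along the tool's axes at that moment; what a row does not reach only later rows make up. A row lasts 1/8 s, in which the tool goes at most 62.5 mm and 10.7 degrees, less where a joint would pass 70% of its speed; a pose out of reach is approached as far as the arm can. A call with a gripper value outside its range is refused whole. OPENING is the closure, from 0 (fully open) to 1 (shut), set as the call begins (- or left out, the last holds). The fingers move at their own pace and stop on an object; the grip force is fixed at half the most. Time passes only in rows, so rows that repeat a pose let the fingers close. It gives the time, the measured TCP pose, the force and the opening at its end, in the units of the state.
- status.sense(): the state, without advancing time (a new reading comes with each control period).
- imaging.grab_frame(name): name is "scene" or "side" or "wrist"; returns the picture (480x640x3 uint8, red, green, blue); there is no depth.
- imaging.get_calibration(name): a dict with "fx", "fy", "cx", "cy" (pixels), "R" (3x3) and "t" (3): a world point X has camera coordinates R X + t; the wrist camera has in their place "T_tool_cam" (4x4, takes a point from camera to tool coordinates, whose origin is the TCP and whose axes are the flange's). Camera axes: x right, y down, z forward; pixel columns grow to the right and rows downward; lengths in mm; the calibration is good to about 2 mm. A picture is of the moment at which its call begins: read the wrist's pose just before it. get_calibration takes no time and is no camera call.
- sign_off(): hands the job in, once; it reports no verdict.
Trained networks look in the newest picture that a camera, given by its name, has taken for a name from the list of things; names that differ only in an ending like _2 or _b are one class to them, and where a whole thing is asked for, a point or a joint stands for the part that bears it (a point fixed in the world has none). Each returns a list of dicts, best first, with "conf" (0 to 1); they miss things now and then, are a little off and sometimes report something else, mostly with a low value. They report only what shows in the picture. A call takes as long as a camera call.
- imaging.masks_of(camera, name): "region" (480x640 bool, what is visible of it).
- imaging.place_of(camera, name): "point" ([x, y, z] in mm, in world coordinates, good to about 4 mm: a listed point, or the origin of a listed thing).
The state is a dict: "time": time; "joints": joint angles; "joint_velocities": joint speeds; "joint_efforts": joint torques, N m; "position": TCP position; "ee_rot": TCP orientation; "force": force on the tool from outside, world axes, zero at the start; "torque": the same for the moment, N m; "opening": opening from 0.0 (shut) to 1.0 (fully open).
Only numpy, scipy, OpenCV 4.12 (cv2) and the standard library are available. Lean on these libraries where they do the work, as an engineer would, in place of code of your own. Each camera call takes 0.05 s, during which the arm holds its last target. There are 200 camera calls.

TASK

Rebuild the stack on the pipe cutter's upright arbor: first the short notched spacer, notches down over the arbor's cross pin so that it sits fully home on its seat (turn it until you feel it drop), then the flat washer, then the flanged bushing with its flange down, each lying flat on the one below. Let go of everything, and leave the other things on the bench where they are and the oil bottle standing.

Things in the scene. Friction and masses are not known exactly. Their poses are not given: they have to be found in the camera images.
- head: The fixed drive head of the pipe cutter, origin under the arbor's axis on the bench: black base plate 150 x 130 x 12 mm (x, y, z), grey gearbox 115 x 100 mm up to 52 mm, black motor lying out along +x to 127 mm from the axis, its top 66 mm above the bench.
- arbor_tip (a point): Top of the arbor, on its axis: an upright steel stud 24 mm in diameter, 74 mm high above the seat; its top 11 mm taper to 12 mm.
- seat (a point): Centre of the arbor's seat, a flat steel shoulder 60 mm across, 60 mm above the bench; z is up along the arbor. A cross pin 7 mm thick goes through the arbor and lies on the seat (pin top 7 mm above it), reaching 24 mm out on both sides. The spindle is braked and does not turn. Which way the pin points differs every time; these axes do not tell it.
- spacer_mid (a point): Centre (half-way up) of the notched spacer, a steel ring 50 mm across and 28 mm high with a 27 mm bore, standing on the bench with its notches down. Four notches 12 mm wide and 9 mm deep cut its lower end, along its own +x, -x, +y and -y. Set on the pin out of line, it stands 7 mm too high; with a notch within about 5 degrees of the pin it drops fully home (its lower end on the seat).
- washer_mid (a point): Centre of the flat steel washer, 56 mm across, 8 mm thick, 27 mm bore, lying flat on the bench.
- bushing_mid (a point): Centre (half-way up) of the flanged steel bushing, 24 mm high, 27 mm bore: a flange 54 mm across and 6 mm thick at the bottom, above it a body 38 mm across. It stands on its flange. z is up.
- sleeve: Bystander: plain steel sleeve without notches, 40 mm across, 50 mm high, standing. Origin at its underside.
- offcut: Bystander: thin-walled offcut of pipe, 60 mm across, 55 mm high, standing. Origin at its underside.
- oiler: Bystander: white oil bottle, 54 mm across, 150 mm high, standing. Origin at its underside, z up.
- nut: Bystander: dark hexagon nut, 36 mm across flats, 18 mm high, lying flat. Origin at its underside.
- wrench: Bystander: wrench lying flat, along its own x. Origin at its underside.
- driver: Bystander: screwdriver lying along its own x. Origin at its underside.
- packer: Bystander: wooden packer 90 x 45 x 22 mm (x, y, z). Origin at its underside.

How it is judged:
By the outcome, as a careful person would: the job done as asked, in the order asked, and still so for the second after the job is handed in, with the robot touching nothing.
It also fails if it takes over 72 s, if anything falls off the work surface, if the arm or the gripper's body presses on something with over 40 N, if the wrist force passes 120 N, or if a joint passes its speed limit or range.

## Working session

There is one attempt and no reset: what is moved stays moved. The work goes in short steps, Python scripts to look and compute and a shell command to move; the robot and the scene stay as the last step left them, time stands still between calls to the robot, and variables do not carry over. Pictures are saved under pics/ and viewed, about 8 in all and at most 12, crops included, and the job is handed in when it is done.

```bash
mkdir -p pics
cat > h.py <<'E'
import numpy as np, cv2
from scipy.spatial.transform import Rotation as Ro
from rig import status, imaging, robot
def S(): return status.sense()
def save(cam,name,crop=None,scale=1):
    im=imaging.grab_frame(cam)
    o=im if crop is None else im[crop[1]:crop[3],crop[0]:crop[2]]
    if scale!=1:o=cv2.resize(o,None,fx=scale,fy=scale,interpolation=cv2.INTER_CUBIC)
    cv2.imwrite(f'pics/{name}.png',cv2.cvtColor(o,cv2.COLOR_RGB2BGR)); return im
def cam(name):
    c=imaging.get_calibration(name)
    K=np.array([[c['fx'],0,c['cx']],[0,c['fy'],c['cy']],[0,0,1]])
    if 'R' in c: return K,np.array(c['R']),np.array(c['t'])
    s=S();T=np.eye(4);T[:3,:3]=Ro.from_rotvec(s['ee_rot']).as_matrix();T[:3,3]=s['position']
    M=np.linalg.inv(T@np.array(c['T_tool_cam']));return K,M[:3,:3],M[:3,3]
def ray(name,u,v,z):
    K,R,t=cam(name);d=R.T@np.linalg.inv(K)@[u,v,1];o=-R.T@t
    return o+d*(z-o[2])/d[2]
def proj(name,X):
    K,R,t=cam(name);p=K@(R@np.array(X,float)+t);return p[:2]/p[2]
def to(x,y,z=None):
    "shift in tool units to reach world target"
    s=S();p=np.array(s['position']);R=Ro.from_rotvec(s['ee_rot']).as_matrix()
    return (R.T@(np.array([x,y,p[2] if z is None else z])-p)/30).round(3)
def yaw():
    R=Ro.from_rotvec(S()['ee_rot']).as_matrix();return np.degrees(np.arctan2(R[1,1],R[0,1])) # dir of tool y
E
python3 - <<'E'
from h import *
for c in ['scene','side','wrist']:
    save(c,c+'0')
    for n in ['head','arbor_tip','seat','spacer_mid','washer_mid','bushing_mid','sleeve','offcut','oiler','nut','wrench','driver','packer']:
        r=imaging.place_of(c,n)
        print(c,n,[(np.round(q['point'],0).tolist(),round(q['conf'],2)) for q in r[:2]])
print(S()['time'],yaw())
a=cv2.imread('pics/scene0.png');b=cv2.imread('pics/side0.png')
E
```

```text
scene head [([532.0, 33.0, -0.0], 0.78)]
scene arbor_tip [([526.0, 33.0, 133.0], 0.59)]
scene seat [([528.0, 32.0, 61.0], 0.56)]
scene spacer_mid [([450.0, 259.0, 15.0], 0.66), ([598.0, 245.0, 1.0], 0.6)]
scene washer_mid [([442.0, -238.0, 1.0], 0.57)]
scene bushing_mid [([596.0, -241.0, 12.0], 0.7)]
scene sleeve [([599.0, 247.0, 0.0], 0.77)]
scene offcut [([711.0, 304.0, -3.0], 0.82)]
scene oiler [([661.0, -349.0, -2.0], 0.86)]
scene nut [([554.0, 373.0, 3.0], 0.6)]
scene wrench [([767.0, 44.0, 3.0], 0.98)]
scene driver [([522.0, -400.0, -1.0], 0.72), ([443.0, -244.0, 2.0], 0.17)]
scene packer [([728.0, -189.0, 0.0], 0.97)]
side head [([526.0, 29.0, -1.0], 0.7)]
side arbor_tip [([529.0, 31.0, 132.0], 0.63)]
side seat [([527.0, 28.0, 58.0], 0.73)]
side spacer_mid [([452.0, 260.0, 13.0], 0.57)]
side washer_mid [([442.0, -244.0, 6.0], 0.5)]
side bushing_mid [([597.0, -242.0, 12.0], 0.86), ([444.0, -245.0, 6.0], 0.2)]
side sleeve [([598.0, 247.0, 0.0], 0.65)]
side offcut [([709.0, 310.0, -0.0], 0.62)]
side oiler [([661.0, -353.0, 2.0], 0.69)]
side nut [([546.0, 374.0, 3.0], 0.92)]
side wrench [([764.0, 50.0, -4.0], 0.57), ([600.0, 245.0, 0.0], 0.42)]
side driver [([522.0, -406.0, 4.0], 0.91), ([727.0, -189.0, 0.0], 0.57)]
side packer [([723.0, -189.0, -1.0], 0.76), ([710.0, 310.0, -1.0], 0.17)]
wrist head []
wrist arbor_tip []
wrist seat []
wrist spacer_mid []
wrist washer_mid []
wrist bushing_mid []
wrist sleeve []
wrist offcut []
wrist oiler []
wrist nut []
wrist wrench []
wrist driver []
wrist packer []
2.1 -68.58361613713075
```

View pics/scene0.png

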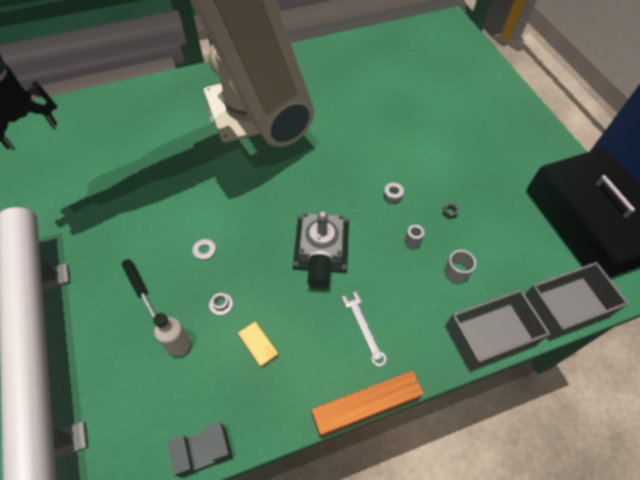

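View pics/side0.png

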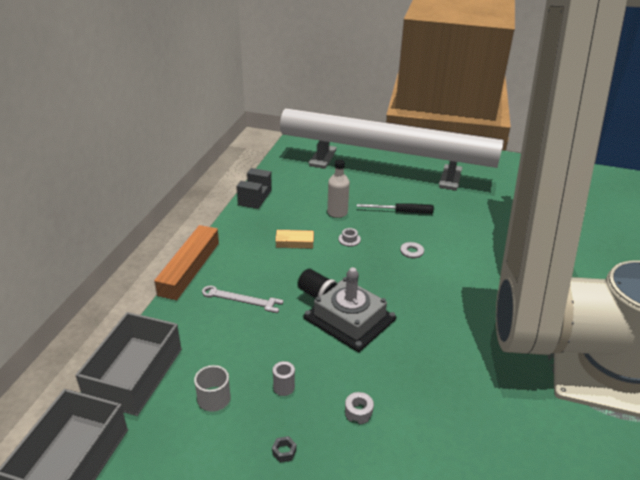

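The scene view shows the arbor head at about (322,235), spacer at (394,191), washer at (204,249) and bushing at (220,303). The side view agrees, and the network positions match both. Next I'll go over the arbor to read the pin direction.

Run:
```python
from h import *
c=imaging.get_calibration('wrist');print(np.round(c['T_tool_cam'],3),c['fx'])
s=S();print(s['position'],s['force'],Ro.from_rotvec(s['ee_rot']).as_matrix().round(3))
print(to(527,31), to(442,-100),to(451,259))
```

```text
[[   0.      -0.961   -0.275   69.7  ]
 [   1.       0.       0.       0.234]
 [  -0.      -0.275    0.961 -142.381]
 [   0.       0.       0.       1.   ]] 424.09021159461736
[ 200.83086898 -512.02090198  231.26797485] [ 0.098624   -0.15253842  0.35846733] [[ 0.931  0.365  0.   ]
 [ 0.365 -0.931  0.   ]
 [ 0.    -0.    -1.   ]]
[ 1.6731e+01 -1.2881e+01  1.0000e-03] [12.499 -9.85   0.   ] [ 1.7148e+01 -2.0881e+01  1.0000e-03]
```

```bash
python3 -m jog '[[17.4,-12.9,0,0],[17.4,-12.9,0,0],[17.4,-12.9,0,0],[17.4,-12.9,0,0],[17.4,-12.9,0,0]]' 0; python3 -c "
from h import *
print(to(546,38),S()['joints'],yaw())"
```

```text
time: 2.72
position: [367.3, -245.4, 231.5]
ee_rot: [3.086, 0.583, 0.001]
force: [0.4, -1.0, 0.6]
opening: 0.999
[ 8.992e+00 -6.623e+00 -1.000e-03] [-7.79473529e-01  7.29115062e-02 -2.09121541e-01  1.28794128e+00
  5.64658692e-05  1.98881576e+00] -68.61129924639374
```

```bash
python3 -m jog '[[8.66,-7.22,0,-1.7],[8.66,-7.22,0,-3.4],[8.66,-7.22,0,-5.1],[8.66,-7.22,0,-6.8],[8.66,-7.22,0,-8.5]]' -; python3 -c "
from h import *
print(to(530,51),S()['joints'],yaw())"
```

```text
time: 3.35
position: [517.7, 28.9, 231.7]
ee_rot: [2.529, 1.862, 0.001]
force: [1.4, -0.9, 0.5]
opening: 1.0
[0.825 0.174 0.   ] [-1.05790270e-01  2.03664500e-01 -5.10475441e-02  1.31461201e+00
 -6.20158279e-04  1.76633352e+00] -17.26480351286822
```

```bash
python3 -m jog '[[0,0,0,0],[0,0,0,0]]' -
python3 - <<'E'
from h import *
print(S()['position'],yaw(),to(530,51))
save('wrist','w1')
for n in ['arbor_tip','seat']:
    print(n,[(np.round(q['point'],0).tolist(),round(q['conf'],2)) for q in imaging.place_of('wrist',n)[:2]])
print(proj('wrist',[527,31,60]),proj('wrist',[527,31,134]))
E
```

```text
time: 3.6
position: [517.5, 29.1, 231.5]
ee_rot: [2.529, 1.862, 0.0]
force: [-1.1, -0.4, -0.5]
opening: 1.002
[517.45276984  29.08150497 231.51849311] -17.26332694522707 [ 0.822  0.183 -0.   ]
arbor_tip [([527.0, 31.0, 137.0], 0.65)]
seat [([527.0, 32.0, 59.0], 0.66)]
[334.60785301 211.25452764] [337.83779137 236.38332061]
```

View pics/w1.png

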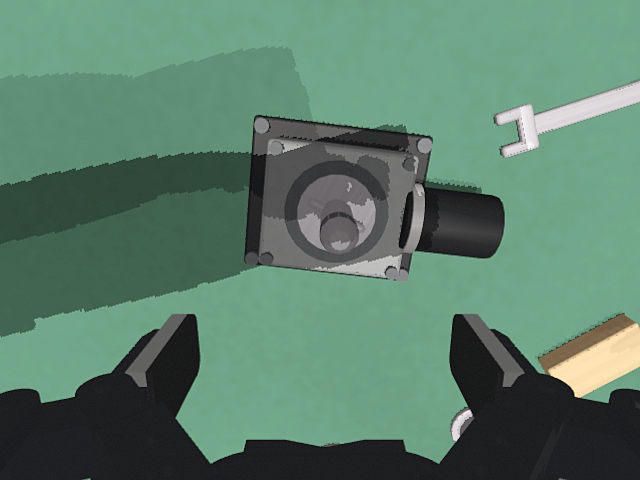

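The seat is centred near (336,212) and the arbor tip near (340,234), which fits the predictions for (527,31). The pin is faint, so I'll enlarge with more contrast.

Run:
```python
import cv2
a=cv2.imread('pics/w1.png')[150:275,270:400]
g=cv2.cvtColor(a,cv2.COLOR_BGR2GRAY)
g=cv2.resize(g,None,fx=4.5,fy=4.5,interpolation=cv2.INTER_LANCZOS4)
cv2.imwrite('pics/w1c.png',cv2.createCLAHE(4,(4,4)).apply(g))
```

```text
(no output)
```

View pics/w1c.png

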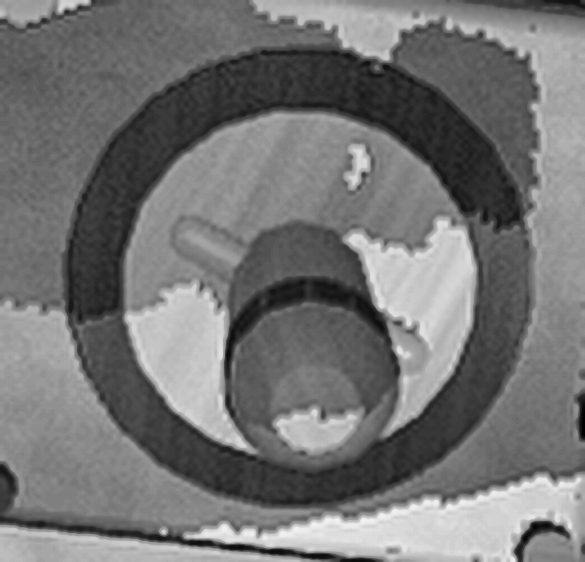

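The pin shows from crop (180,232) to (418,355), i.e. image (310,201.6) to (363,229).

Run:
```python
from h import *
a=ray('wrist',270+180/4.5,150+232/4.5,65);b=ray('wrist',270+418/4.5,150+355/4.5,65)
d=b-a;print(a,b,np.linalg.norm(d),np.degrees(np.arctan2(d[1],d[0])),(a+b)/2)
# seat circle centre
c=ray('wrist',270+299/4.5,150+278/4.5,60);print(c)
print(ray('wrist',270+315/4.5,150+408/4.5,134))
print(to(451,259),to(440,205))
```

```text
[512.00119872  44.38708562  65.        ] [543.4864803   12.77671529  65.        ] 44.615451013002755 -45.11359021280234 [527.74383951  28.58190046  65.        ]
[528.20370332  30.2016021   60.        ]
[527.45555445  28.1284172  134.        ]
[ 6.695 -4.416 -0.011] [ 4.868 -4.227 -0.01 ]
```

Run:
```python
from h import *
print(to(478,345,85))
```

```text
[ 9.702 -4.424  4.884]
```

```bash
python3 -m jog '[[9.7,-4.4,1,0],[9.7,-4.4,2,0],[9.7,-4.4,3,0],[9.7,-4.4,4.9,0],[9.7,-4.4,4.9,0]]' -;  python3 -m jog '[[1.5,-0.7,0.7,0],[1.5,-0.7,0.7,0]]' -
python3 - <<'E'
from h import *
print(S()['joints'],to(478,345,85))
im=save('wrist','w2')
print([(np.round(q['point'],0).tolist(),round(q['conf'],2)) for q in imaging.place_of('wrist','spacer_mid')[:2]])
u,v=proj('wrist',[451,259,14]);print(u,v)
u,v=int(u),int(v)
c=im[max(0,v-60):v+60,max(0,u-75):u+75];print(c.shape,max(0,u-75),max(0,v-60))
g=cv2.resize(cv2.cvtColor(c,cv2.COLOR_RGB2GRAY),None,fx=5,fy=5,interpolation=cv2.INTER_CUBIC)
cv2.imwrite('pics/w2c.png',cv2.createCLAHE(3,(3,3)).apply(g))
E
```

```text
time: 4.38
position: [483.6, 307.5, 113.8]
ee_rot: [2.533, 1.855, 0.003]
force: [1.7, -0.4, 0.5]
opening: 0.996
time: 4.62
position: [476.1, 357.6, 90.8]
ee_rot: [2.533, 1.856, -0.001]
force: [0.0, -0.3, 0.3]
opening: 1.001
[ 5.04101614e-01  4.07565692e-01 -1.25209529e-01  1.03850603e+00
 -1.51240335e-03  2.38065979e+00] [-0.383  0.186  0.194]
[([448.0, 259.0, 15.0], 0.83)]
330.314441372245 412.5561242793245
(120, 150, 3) 255 352
```

View pics/w2c.png

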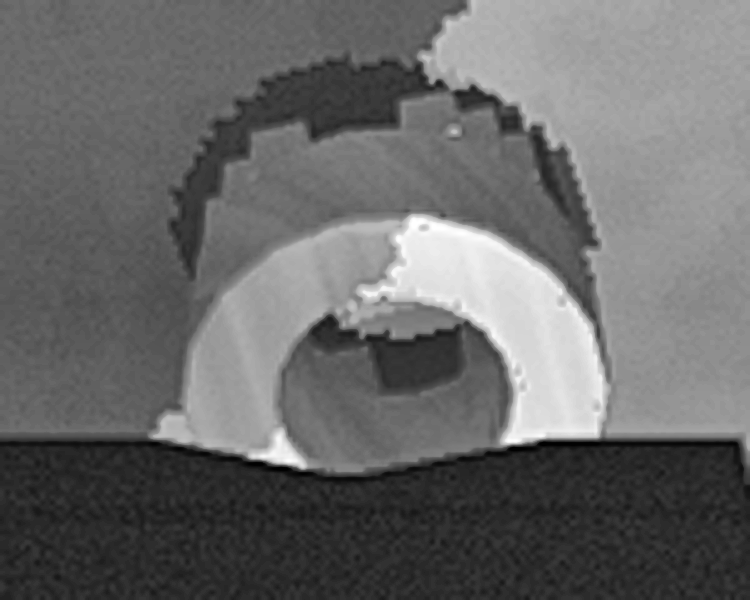

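Run:
```python
from h import *
f=lambda x,y,z:ray('wrist',255+x/5,352+y/5,z)[:2]
# ring top ellipse: left 186, right 607 ; top 213. bore left 280,right 512
o1=f(312,137,9);o2=f(400,126,9);i1=f(380,393,9);i2=f(462,375,9)
print(o1,o2,np.linalg.norm(o1-o2),i1,i2,np.linalg.norm(i1-i2))
m1,m2=(o1+o2)/2,(i1+i2)/2
d=m1-m2;print(m1,m2,np.linalg.norm(d),np.degrees(np.arctan2(d[1],d[0])))
top=f(398,213,28);L=f(188,400,28);Rr=f(607,385,28);bl=f(280,388,28);br=f(512,380,28)
c=cv2.minEnclosingCircle(np.float32([top,L,Rr]));print(top,L,Rr,c,(bl+br)/2)
e=o2-o1;print('edge normal',np.degrees(np.arctan2(e[1],e[0]))%90)
print(to(451,259,120))
```

```text
[449.52287897 280.34840538] [460.20186053 278.53997727] 10.831023010320804 [446.33382343 242.36919705] [457.020337   241.78613393] 10.702407903286467
[454.86236975 279.44419132] [451.67708022 242.07766549] 37.50204424341986 85.12763098068282
[459.85435368 279.95387504] [429.14692162 263.3743305 ] [476.11526121 250.48960694] ((452.631103515625, 256.9319763183594), 24.35190773010254) [452.82576194 258.10161759]
edge normal 80.38845420142658
[-3.343  0.138 -0.908]
```

```bash
python3 -m jog '[[-3.36,0.19,0,0],[-3.36,0.19,0,0],[-3.36,0.19,1.5,0],[-3.36,0.19,2.2,0],[-3.36,0.19,2.2,0]]' -; python3 -c "
from h import *
print(to(452.3,258,8),yaw())"
```

```text
time: 5.35
position: [452.6, 256.0, 26.7]
ee_rot: [2.536, 1.85, 0.001]
force: [-0.2, -0.1, 0.7]
opening: 1.0
[ 0.06  -0.03   0.622] -17.79585420071905
```

Position good; lower and grip.

```bash
python3 -m jog '[[0.06,-0.03,0.62,0],[0.06,-0.03,0.62,0]]' 0; python3 -m jog '[[0,0,0,0],[0,0,0,0],[0,0,0,0],[0,0,0,0],[0,0,0,0]]' 1;python3 -c "
from h import *
print(to(527.5,30,200),yaw(),S()['joints'])"
```

```text
time: 5.6
position: [452.6, 257.3, 8.7]
ee_rot: [2.538, 1.848, 0.001]
force: [-0.1, 0.4, -1.0]
opening: 0.999
time: 6.22
position: [453.0, 257.4, 10.2]
ee_rot: [2.537, 1.848, 0.003]
force: [-3.4, -1.9, 12.8]
opening: 0.559
[-6.454  4.713 -6.308] -17.868396073850317 [ 0.35698752  0.37502403 -0.4234692   0.7693662  -0.00240205  2.23964279]
```

```bash
python3 -m jog '[[0,0,-2,0],[0,0,-4,0],[-2,1.5,-5.8,1.7],[-4,3,-5.8,3.4],[-6.4,4.7,-5.8,5.1]]' -;python3 -c "
from h import *
print(to(527.5,30,165),yaw(),S()['joints'])"
```

```text
time: 6.85
position: [508.8, 90.7, 182.8]
ee_rot: [2.937, 1.106, 0.008]
force: [1.9, 0.8, -2.5]
opening: 0.551
[-0.868  1.93   0.6  ] -48.732104731354 [ 1.47123075e-02  2.17859340e-01 -1.58556497e-01  1.18833938e+00
 -1.23505237e-03  2.43603136e+00]
```

```bash
python3 -m jog '[[-0.87,1.93,0,1.36],[-0.87,1.93,0,1.36],[-0.87,1.93,0,1.36]]' -;python3 - <<'E'
from h import *
s=S();print(to(527.5,30,165),yaw(),s['position'],s['force'])
im=save('wrist','w3')
save('scene','s3',(250,170,390,290),5)
for c in ['wrist','scene','side']:
    if c=='side': imaging.grab_frame(c)
    for n in ['arbor_tip','spacer_mid']: print(c,n,[(np.round(q['point'],1).tolist(),round(q['conf'],2)) for q in imaging.place_of(c,n)[:2]])
E
```

```text
time: 7.22
position: [527.0, 29.8, 183.0]
ee_rot: [3.009, 0.894, 0.008]
force: [-1.1, 1.7, -2.6]
opening: 0.554
[0.014 0.002 0.599] -56.908535233292916 [527.02297977  29.82780962 182.95625921] [-1.05929793  1.69102309 -2.553687  ]
wrist arbor_tip []
wrist spacer_mid []
scene arbor_tip [([525.4, 32.5, 136.0], 0.65)]
scene spacer_mid [([552.1, 374.6, 2.3], 0.72), ([528.7, 29.2, 188.5], 0.49)]
side arbor_tip [([525.7, 28.9, 131.6], 0.78), ([661.6, -353.5, -2.4], 0.37)]
side spacer_mid [([528.4, 31.1, 185.3], 0.63)]
```

View pics/w3.png

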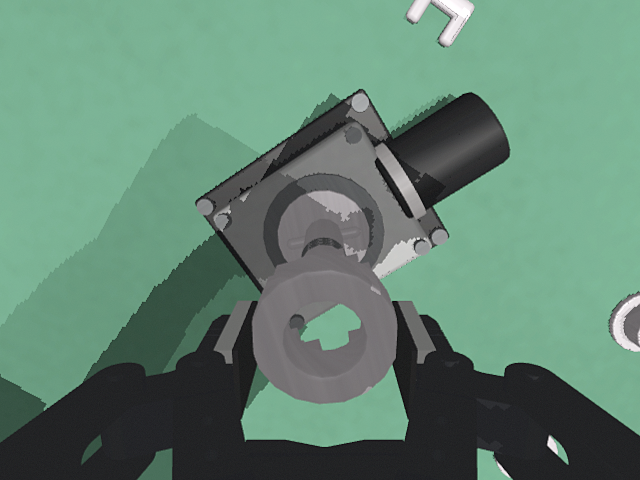

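```bash
python3 -m jog '[[0.01,0.02,0.9,0],[0.01,0.02,1.4,0],[0.01,0.02,1.7,0],[0.01,0.02,1.8,0],[0.01,0.02,1.8,0]]' -;python3 - <<'E'
from h import *
s=S();print(to(527.2,30.4,128),yaw(),s['position'],s['force'],s['torque'])
E
```

```text
time: 8.3
position: [528.3, 30.2, 129.3]
ee_rot: [3.008, 0.896, 0.009]
force: [-0.7, 0.0, -2.6]
opening: 0.552
[-0.028 -0.027  0.044] -56.822959397139826 [528.34293935  30.18796622 129.33437782] [-0.67352345  0.02723981 -2.5554079 ] [-0.03229638 -0.01186001 -0.00806428]
```

```bash
python3 -m jog '[[-0.01,-0.01,0.4,0],[-0.01,-0.01,0.8,0],[-0.01,-0.01,1.2,0],[-0.01,-0.01,1.5,0],[-0.01,-0.01,1.5,0]]' -;python3 - <<'E'
from h import *
s=S();print(to(527.2,30.4,128),yaw(),s['position'],s['force'],s['torque'])
E
```

```text
time: 8.93
position: [527.6, 30.2, 83.2]
ee_rot: [3.009, 0.896, 0.006]
force: [-4.6, -2.3, -4.9]
opening: 0.555
[-0.002 -0.008 -1.495] -56.83318929585158 [527.57747323  30.19286127  83.15053013] [-4.60430176 -2.28031442 -4.87981359] [-0.36309296  0.82601475 -0.04132402]
```

```bash
python3 -m jog '[[-0.02,0,0.15,0],[-0.02,0,0.3,0],[-0.02,0,0.42,0],[-0.02,0,0.42,0]]' -;python3 - <<'E'
from h import *
s=S();print(yaw(),s['position'],s['force'],s['torque'])
E
```

```text
time: 9.43
position: [527.4, 29.8, 70.5]
ee_rot: [3.008, 0.896, 0.007]
force: [0.3, -1.1, -2.5]
opening: 0.554
-56.835118880983025 [527.4427629   29.78228446  70.48021989] [ 0.28642251 -1.10908917 -2.48257222] [-0.23737642  0.12719775 -0.05430765]
```

```bash
python3 -m jog '[[0,0,0.06,0],[0,0,0.06,0]]' -; python3 -m jog '[[0,0,0,0],[0,0,0,0],[0,0,0,0],[0,0,0,0]]' 0;python3 - <<'E'
from h import *
s=S();print(yaw(),s['position'],s['force'],s['joints'],to(442,-241,200))
E
```

```text
time: 9.68
position: [527.6, 29.8, 70.2]
ee_rot: [3.008, 0.896, 0.009]
force: [-7.2, -1.0, 15.6]
opening: 0.552
time: 10.18
position: [527.6, 29.8, 70.1]
ee_rot: [3.008, 0.896, 0.009]
force: [0.4, 0.8, 0.9]
opening: 0.998
-56.831139389126484 [527.64580148  29.83426974  70.1012831 ] [0.36183427 0.75041613 0.90657163] [-1.02031743e-01  3.18954667e-01 -3.26396178e-01  9.19038066e-01
 -6.02753536e-04  2.46064280e+00] [-7.309  6.014 -4.337]
```

```bash
python3 -m jog '[[0,0,-2,0],[0,0,-3.1,0],[-2.5,2,-3.1,0],[-5,4,-2.8,0],[-7.3,6,-2.7,0]]' -; python3 -m jog '[[-3.1,2.5,0,0],[-3.1,2.5,0,0]]' -
python3 - <<'E'
from h import *
s=S();print(yaw(),s['position'],to(442,-241,140))
E
```

```text
time: 10.8
position: [469.5, -149.8, 155.6]
ee_rot: [3.007, 0.897, 0.01]
force: [1.7, -0.5, -0.1]
opening: 1.0
time: 11.05
position: [431.9, -265.5, 155.6]
ee_rot: [3.007, 0.897, 0.01]
force: [1.1, 0.4, 0.5]
opening: 1.0
-56.78523366842375 [ 431.91081541 -265.47737093  155.62408623] [ 0.726 -0.501  0.522]
```

```bash
python3 -m jog '[[0.73,-0.5,0.5,0],[0.73,-0.5,0.5,0]]' -
python3 - <<'E'
from h import *
s=S();print(yaw(),s['position'])
im=save('wrist','w4')
r=imaging.masks_of('wrist','washer_mid')
print([(q['conf'],q['region'].sum()) for q in r])
m=r[0]['region'].astype(np.uint8)
c=max(cv2.findContours(m,cv2.RETR_EXTERNAL,cv2.CHAIN_APPROX_NONE)[0],key=cv2.contourArea)
e=cv2.fitEllipse(c);print(e);p=ray('wrist',*e[0],8)
P=np.array([ray('wrist',*q[0],8)[:2] for q in c],np.float32);cc=cv2.minEnclosingCircle(P);print(p,cc)
print(to(*cc[0],3))
E
```

```text
time: 11.3
position: [441.3, -240.8, 139.7]
ee_rot: [3.009, 0.896, 0.008]
force: [0.9, -0.1, 0.9]
opening: 1.0
-56.850696443524384 [ 441.29681582 -240.77000538  139.6527346 ]
[(0.79, np.int64(4018))]
((330.64013671875, 231.32769775390625), (79.5094985961914, 81.33068084716797), 76.58541870117188)
[ 446.06165075 -244.54419168    8.        ] ((445.421142578125, -244.8658905029297), 27.893835067749023)
[-0.007  0.149  4.592]
```

View pics/w4.png

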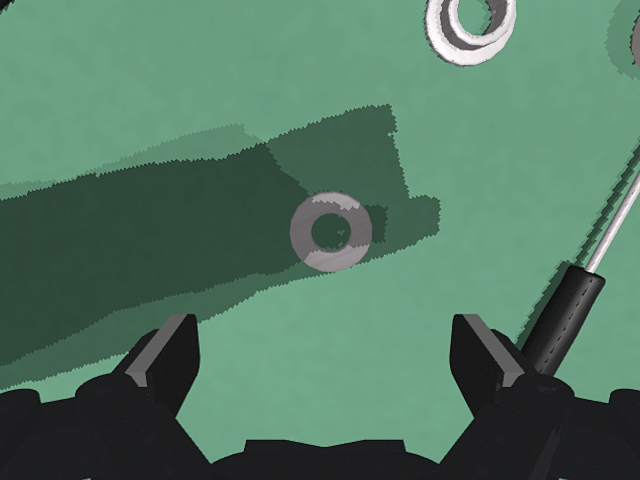

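```bash
python3 -m jog '[[0,0.15,2,0],[0,0.15,4,0],[0,0.15,4.5,0],[0,0.15,4.77,0],[0,0.15,4.77,0]]' -; python3 -m jog '[[0,0,0,0],[0,0,0,0]]' 0.25;python3 - <<'E'
from h import *
s=S();print(yaw(),s['position'],s['force'],to(445.5,-244.7,-3))
E
```

```text
time: 12.02
position: [446.2, -244.8, -1.9]
ee_rot: [3.006, 0.9, 0.01]
force: [0.6, -0.0, -0.2]
opening: 1.002
time: 12.28
position: [446.7, -245.1, -1.0]
ee_rot: [3.004, 0.899, 0.012]
force: [-0.2, -0.1, 0.3]
opening: 0.749
-56.665052955486885 [ 446.72238517 -245.13247347   -0.98028944] [-0.18340761 -0.12270654  0.32651002] [-0.026 -0.035  0.067]
```

```bash
python3 -m jog '[[-0.03,-0.03,0.1,0],[-0.03,-0.03,0.1,0]]' -; python3 -m jog '[[0,0,0.02,0],[0,0,0.02,0],[0,0,0.02,0],[0,0,0.02,0],[0,0,0.02,0]]' 1;python3 - <<'E'
from h import *
s=S();print(yaw(),s['position'],s['force'])
E
```

```text
time: 12.52
position: [445.4, -244.8, -4.0]
ee_rot: [3.004, 0.899, 0.012]
force: [-0.0, -0.3, -0.5]
opening: 0.748
time: 13.15
position: [444.6, -243.7, -3.4]
ee_rot: [3.006, 0.9, 0.012]
force: [-6.6, 7.8, 23.1]
opening: 0.62
-56.64429561609591 [ 444.63176589 -243.67959184   -3.38653562] [-6.61768998  7.78569026 23.09037974]
```

```bash
python3 -m jog '[[0,0,-0.7,0],[0,0,-2,0],[0,0,-4,0],[1,-0.8,-5.7,0],[2.5,-2,-5.7,0]]' -;python3 - <<'E'
from h import *
s=S();print(yaw(),s['position'],s['force'],s['opening'],to(527.4,29.8,168))
E
```

```text
time: 13.78
position: [474.6, -153.0, 171.4]
ee_rot: [3.002, 0.894, 0.019]
force: [1.4, -0.1, -2.7]
opening: 0.616
-56.822091274317714 [ 474.59275896 -152.96064362  171.39872433] [ 1.38470951 -0.07933316 -2.71654814] 0.6158257859604404 [ 4.806 -4.137  0.107]
```

```bash
python3 -m jog '[[4.8,-4.14,0,0],[4.8,-4.14,0,0],[4.8,-4.14,0,0],[4.8,-4.14,0,0],[4.8,-4.14,0,0]]' -;python3 - <<'E'
from h import *
im=save('wrist','w5')
s=S();print(yaw(),s['position'],s['force'],s['opening'],to(527.4,29.8,140))
r=imaging.masks_of('wrist','washer_mid')
for q in r[:1]:
    m=q['region'].astype(np.uint8);c=max(cv2.findContours(m,cv2.RETR_EXTERNAL,cv2.CHAIN_APPROX_NONE)[0],key=cv2.contourArea);print(q['conf'],cv2.boundingRect(c),proj('wrist',[*s['position'][:2],s['position'][2]+10]))
E
```

```text
time: 14.4
position: [526.9, 30.1, 170.9]
ee_rot: [3.002, 0.896, 0.018]
force: [-0.4, -0.8, -0.5]
opening: 0.617
-56.82786431693489 [526.85155628  29.32099912 170.97074277] [ 0.45682295 -1.17266652 -1.59800203] 0.614660575336196 [ 0.015 -0.016  1.032]
0.92 (247, 256, 155, 150) [322.66412598 332.61863701]
```

View pics/w5.png

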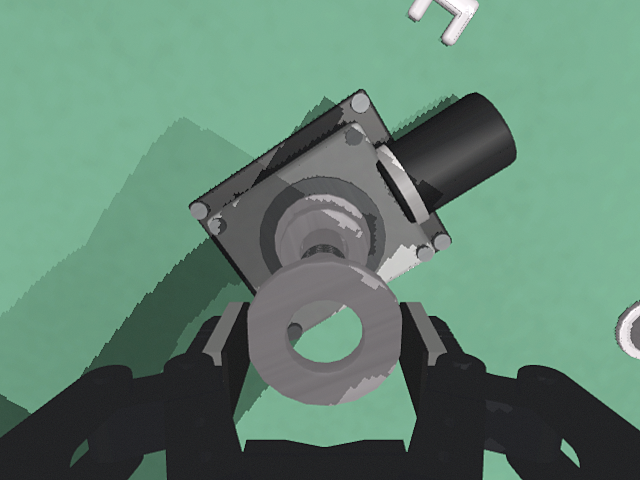

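```bash
python3 -m jog '[[0.02,-0.02,0.8,0],[0.02,-0.02,1.3,0],[0.02,-0.02,1.6,0],[0.02,-0.02,1.8,0]]' -;python3 - <<'E'
from h import *
s=S();print(yaw(),s['position'],s['force'],s['opening'],to(527.4,29.8,90))
E
```

```text
time: 15.0
position: [527.9, 29.1, 116.8]
ee_rot: [3.003, 0.892, 0.019]
force: [0.0, 1.6, -0.4]
opening: 0.617
-56.92558247889818 [527.8800191   29.10251696 116.84886811] [ 0.0421378   1.55355688 -0.42176026] 0.6170548193011919 [-0.009 -0.039  0.895]
```

```bash
python3 -m jog '[[0,-0.02,0.4,0],[0,-0.02,0.8,0],[0,-0.02,1.0,0],[0,-0.02,1.0,0]]' -;python3 - <<'E'
from h import *
s=S();print(yaw(),s['position'],s['force'],s['opening'],to(527.4,29.8,84.6))
E
```

```text
time: 15.5
position: [527.7, 29.5, 86.3]
ee_rot: [3.003, 0.892, 0.017]
force: [-0.4, 0.1, -0.3]
opening: 0.619
-56.92181750460172 [527.73673373  29.47928638  86.32057117] [-0.39263984  0.06987181 -0.28303349] 0.6185648771152484 [-0.004 -0.016  0.057]
```

```bash
python3 -m jog '[[0,0,0.06,0],[0,0,0.1,0],[0,0,0.1,0]]' -; python3 -c "
from h import *
print(S()['position'],S()['force'])"
```

```text
time: 15.88
position: [528.1, 29.5, 84.6]
ee_rot: [3.003, 0.892, 0.02]
force: [-2.6, 0.5, 8.4]
opening: 0.618
[528.1035301   29.50186557  84.56823682] [-2.55481028  0.51251116  8.3517617 ]
```

```bash
python3 -m jog '[[0,0,0,0],[0,0,0,0],[0,0,0,0],[0,0,0,0]]' 0; python3 -m jog '[[0,0,-1.5,0],[0,0,-2.5,0],[-0.5,1.8,-2.5,0],[-1.2,3.8,-2.5,0],[-1.9,5.7,-2.3,0]]' -; python3 -c "
from h import *
print(S()['position'],S()['force'],to(596,-241,140))"
```

```text
time: 16.38
position: [528.1, 29.5, 84.5]
ee_rot: [3.003, 0.892, 0.02]
force: [-0.5, 0.6, 0.1]
opening: 1.001
time: 17.0
position: [573.3, -146.3, 155.5]
ee_rot: [3.002, 0.893, 0.021]
force: [0.5, 0.7, -0.2]
opening: 0.999
[ 573.30395335 -146.26580576  155.46539768] [ 0.48185002  0.6862325  -0.21000656] [-1.098  3.051  0.545]
```

```bash
python3 -m jog '[[-1.1,3.05,0.55,0],[-1.1,3.05,0.55,0],[-1.1,3.05,0.55,0],[-1.1,3.05,0.55,0]]' -
python3 - <<'E'
from h import *
im=save('wrist','w6')
s=S();print(yaw(),s['position'])
r=imaging.masks_of('wrist','bushing_mid')
print([(q['conf'],q['region'].sum()) for q in r])
m=r[0]['region'].astype(np.uint8)
c=max(cv2.findContours(m,cv2.RETR_EXTERNAL,cv2.CHAIN_APPROX_NONE)[0],key=cv2.contourArea)
P=np.array([ray('wrist',*q[0],6)[:2] for q in c],np.float32);cc=cv2.minEnclosingCircle(P);print(cc, cv2.fitEllipse(P))
print(imaging.place_of('wrist','bushing_mid')[:1],to(*cc[0],3))
E
```

```text
time: 17.5
position: [595.7, -240.6, 139.6]
ee_rot: [3.003, 0.893, 0.021]
force: [-0.9, 0.2, 0.7]
opening: 1.001
-56.83862474882493 [ 595.78545091 -240.12536812  139.97037034]
[(0.77, np.int64(3848))]
((599.472900390625, -241.27203369140625), 26.79817771911621) ((599.5767211914062, -241.2488555908203), (52.424110412597656, 52.64917755126953), 134.2399444580078)
[{'point': [606.4, -235.6, 13.0], 'conf': 0.68}] [0.022 0.041 4.58 ]
```

View pics/w6.png

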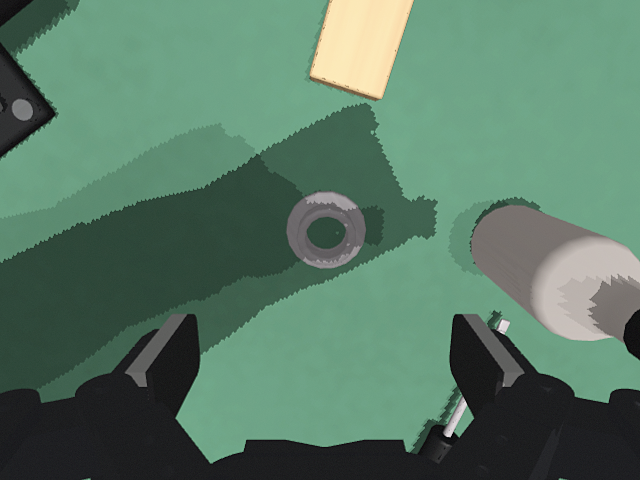

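```bash
python3 -m jog '[[0.1,0.06,2,0],[0.1,0.06,3.6,0],[0.1,0.06,4.2,0],[0.1,0.06,4.39,0],[0.1,0.06,4.39,0]]' -; python3 -c "
from h import *
print(S()['position'],S()['force'],to(599.2,-241.2,8))"
```

```text
time: 18.27
position: [602.0, -240.0, 9.5]
ee_rot: [3.0, 0.896, 0.023]
force: [-0.4, 0.2, 0.4]
opening: 1.0
[ 602.02977503 -240.02675184    9.49659511] [-0.38292271  0.15579096  0.36369523] [-0.101 -0.02   0.048]
```

```bash
python3 -m jog '[[-0.1,-0.02,0.05,0],[-0.1,-0.02,0.05,0]]' -; python3 -m jog '[[0,0,0,0],[0,0,0,0],[0,0,0,0],[0,0,0,0],[0,0,0,0],[0,0,0,0]]' 1 || python3 -m jog '[[0,0,0,0],[0,0,0,0],[0,0,0,0],[0,0,0,0],[0,0,0,0]]' 1; python3 -c "
from h import *
print(S()['position'],S()['force'],S()['opening'],to(527.4,29.8,190))"
```

```text
time: 18.52
position: [599.4, -241.4, 8.9]
ee_rot: [2.999, 0.895, 0.025]
force: [-0.3, -0.5, -0.4]
opening: 0.999
time: 19.15
position: [599.6, -241.5, 9.6]
ee_rot: [2.999, 0.895, 0.025]
force: [-1.5, 1.4, 6.5]
opening: 0.418
[ 599.56330535 -241.53815096    9.62171468] [-1.47703091  1.41541067  6.47034377] 0.4181824805521436 [ 3.019 -8.784 -6.121]schema error: expected 1 to 5 rows
```

```bash
python3 -m jog '[[0,0,-0.7,0],[0,0,-2.5,0],[0,0,-4.3,0],[0.6,-1.7,-5.6,0],[1.2,-3.4,-5.6,0]]' -; python3 -c "
from h import *
print(S()['position'],S()['force'],S()['opening'],to(527.4,29.8,176),yaw())"
```

```text
time: 19.77
position: [571.4, -135.2, 179.0]
ee_rot: [2.997, 0.892, 0.031]
force: [1.3, 2.0, -2.0]
opening: 0.416
[ 571.36433012 -135.24209431  179.01759319] [ 1.30344389  1.96652078 -2.00096539] 0.41574584948461984 [ 1.78  -5.409  0.018] -56.865711169062486
```

```bash
python3 -m jog '[[1.78,-5.4,0,0],[1.78,-5.4,0,0],[1.78,-5.4,0,0],[1.78,-5.4,0,0],[1.78,-5.4,0,0]]' -;python3 - <<'E'
from h import *
im=save('wrist','w7')
s=S();print(yaw(),s['position'],s['force'],s['opening'],to(527.4,29.8,140))
print(Ro.from_rotvec(s['ee_rot']).as_matrix()[:,2])
r=imaging.masks_of('wrist','bushing_mid')
for q in r[:1]:
    m=q['region'].astype(np.uint8);c=max(cv2.findContours(m,cv2.RETR_EXTERNAL,cv2.CHAIN_APPROX_NONE)[0],key=cv2.contourArea);print(q['conf'],cv2.boundingRect(c),proj('wrist',[*s['position'][:2],s['position'][2]-6.6]))
E
```

```text
time: 20.4
position: [527.6, 29.6, 176.5]
ee_rot: [2.996, 0.893, 0.031]
force: [-0.1, 0.6, -1.9]
opening: 0.42
-56.88512846070041 [527.78864826  29.04746826 176.42900687] [-0.15695364 -0.88749387 -1.40070836] 0.4199121886193263 [-0.015 -0.053  1.213]
[ 0.02339877 -0.00895634 -0.99968609]
0.72 (257, 247, 135, 142) [322.60944156 312.97143052]
```

View pics/w7.png

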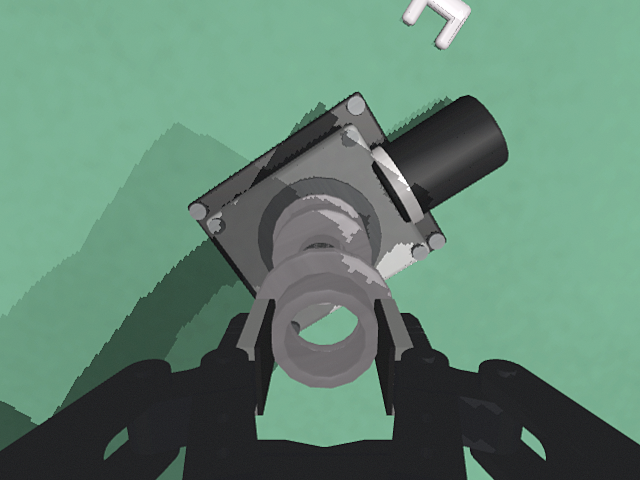

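The bushing is held flange down with the washer visible flat below it. Lowering next.

```bash
python3 -m jog '[[-0.02,-0.05,0.8,0],[-0.03,-0.06,1.3,0],[-0.03,-0.07,1.6,0],[-0.03,-0.07,1.9,0],[-0.03,-0.07,1.9,0]]' -;python3 - <<'E'
from h import *
s=S();print(s['position'],s['force'],s['opening'],to(527.4,29.8,104.5))
E
```

```text
time: 21.12
position: [527.0, 29.4, 118.8]
ee_rot: [2.997, 0.89, 0.029]
force: [-0.7, -0.0, -1.5]
opening: 0.418
[527.02556923  29.43795758 118.83131274] [-0.6681605  -0.01958537 -1.48892537] 0.4183528217552821 [ 0.01  -0.013  0.478]
```

```bash
python3 -m jog '[[0,-0.01,0.2,0],[0,-0.01,0.36,0],[0,-0.01,0.46,0],[0,-0.01,0.48,0]]' -;python3 - <<'E'
from h import *
s=S();print(s['position'],s['force'],s['opening'],to(527.4,29.8,104.5))
E
```

```text
time: 21.62
position: [527.2, 29.6, 105.5]
ee_rot: [2.997, 0.89, 0.031]
force: [-5.0, 1.5, 14.0]
opening: 0.42
[527.20303223  29.63001097 105.46004434] [-4.96124446  1.50939296 13.95272187] 0.4196435339819213 [ 0.008 -0.002  0.032]
```

```bash
python3 -m jog '[[0,0,0,0],[0,0,0,0],[0,0,0,0],[0,0,0,0],[0,0,0,0]]' 0; python3 -m jog '[[0,0,-1.5,0],[0,0,-2.6,0],[-1.5,0,-2.8,0],[-2.5,0,-2.8,0],[-2.5,0,-2.8,0]]' -
python3 - <<'E'
from h import *
s=S();print(s['position'],s['force'])
a=save('wrist','w8',(240,90,440,240),4)
for c in ['wrist','scene','side']:
    if c!='wrist': save(c,c+'9')
    for n in ['spacer_mid','washer_mid','bushing_mid','oiler']: print(c,n,[(np.round(q['point'],1).tolist(),round(q['conf'],2)) for q in imaging.place_of(c,n)[:2]])
b=cv2.imread('pics/side9.png')[220:360,270:420];b=cv2.resize(b,(600,560),interpolation=cv2.INTER_CUBIC)
w=cv2.resize(cv2.imread('pics/w8.png'),(560,420));cv2.imwrite('pics/side9c.png',b)
E
```

```text
time: 22.25
position: [527.2, 29.6, 105.4]
ee_rot: [2.997, 0.89, 0.031]
force: [0.3, 0.1, 0.4]
opening: 1.002
time: 22.88
position: [461.2, -11.2, 188.7]
ee_rot: [2.997, 0.888, 0.031]
force: [0.7, -1.0, -0.5]
opening: 1.001
[461.24553351 -11.19883632 188.70914925] [ 0.65025063 -1.01631629 -0.47739592]
wrist spacer_mid []
wrist washer_mid []
wrist bushing_mid []
wrist oiler []
scene spacer_mid [([528.1, 26.7, 76.1], 0.68), ([527.5, 33.6, 137.4], 0.53)]
scene washer_mid [([524.5, 33.3, 89.7], 0.62), ([660.2, -351.0, 1.1], 0.59)]
scene bushing_mid [([527.7, 30.9, 108.6], 0.87), ([711.6, 303.9, -2.5], 0.45)]
scene oiler [([661.4, -352.8, -0.0], 0.97)]
side spacer_mid [([667.1, -354.2, 0.5], 0.7), ([528.0, 29.0, 73.5], 0.54)]
side washer_mid [([526.4, 26.7, 89.0], 0.51)]
side bushing_mid [([526.5, 29.9, 108.8], 0.69)]
side oiler [([663.1, -353.0, 2.5], 0.9)]
```

View pics/w8.png

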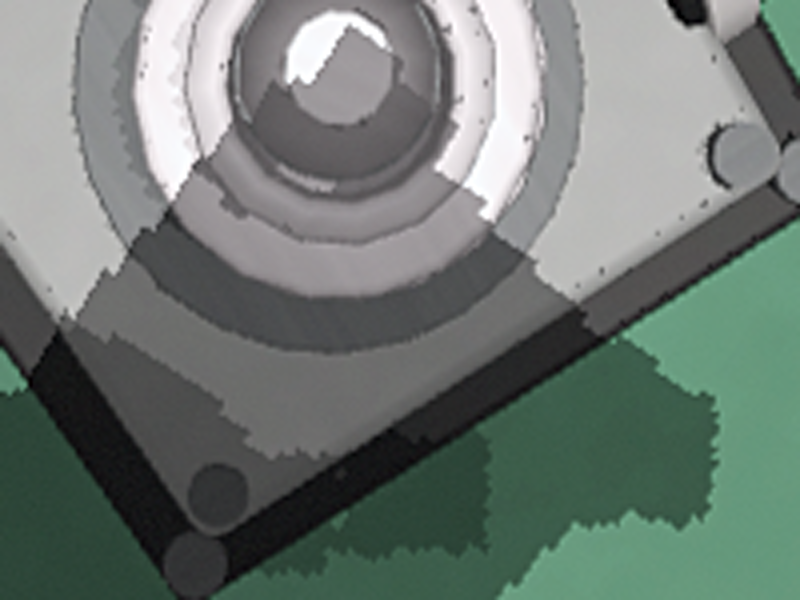

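View pics/side9c.png

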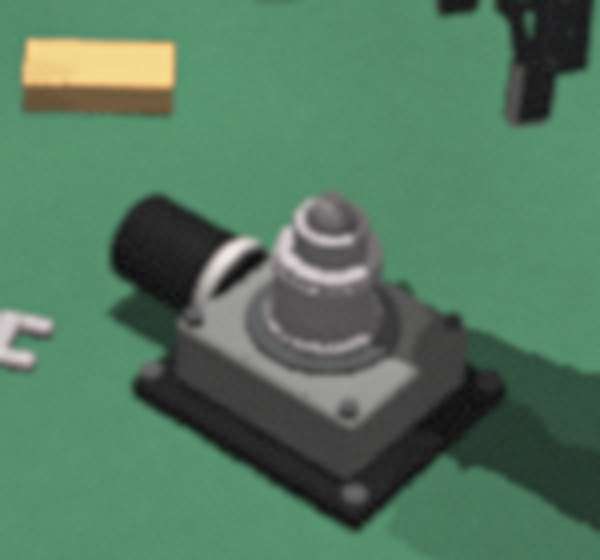

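The wrist crop shows the bushing concentric on the arbor at about (340,90). The side crop shows the stack upright and flat, with the arbor tip standing out above it and the gripper clear. Network mid-heights of about 75, 89 and 109 mm fit the expected 74, 92 and 108.

```bash
python3 -c "
from rig import sign_off,status
print(sign_off(),status.sense()['time'])"
```

```text
the job is handed in; nothing more can be done
the job is handed in; nothing more can be done
```

The stack is rebuilt on the arbor and the job was handed in at about 23 s of the 72 s allowed. The order is spacer with notches on the pin, then washer, then bushing with its flange down. Everything is let go and the arm is parked clear.

**Spacer:** I read the pin (about -45°) and the notch direction (about 84°) from the wrist camera and turned the spacer in hand by 39°. It went down with no resistance and met the seat at the expected height for fully home. I therefore did not need to turn it to feel for the drop.

**Washer and bushing:** Both made contact within 0.1 mm of the heights I had worked out for lying flat on the part below.

**Last checks:**
- The final wrist and side pictures show an upright, concentric stack.
- The networks put the part centres at about 75, 89 and 109 mm, against 74, 92 and 108 mm expected. The washer reads 3 mm low, which is within their error.
- The oil bottle's measured position did not change. I did not re-measure the other bystanders; the arm met no unexpected force near them.
- At the end the networks also gave some false reports (a spacer and a washer at the oil bottle, a bushing at the offcut). I ignored them because the pictures contradict them.

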